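Pop open the yellow battery hatch on the brace bench

ROBOT

A 7-joint arm with a two-finger parallel gripper is mounted at the origin on the work surface. World frame = base frame: x ahead of the robot, y to its left, z up, the work surface at z = 0. Lengths are in m, angles in rad, forces in N, time in s.
With the tool pointing down it reaches from about 0.4 to 0.85 m from the base axis. Payload 10.4 kg.
Tool frame: the origin (TCP) lies midway between the tips of the shut fingers; the grasp point (between the pads) lies 19 mm behind it; z points along the fingers, y is the line along which they close (so a half turn about z gives the same grasp; the last joint's range is limited). The gripper opens to 87 mm and grips with 3 to 60 N. Pads are 19 mm wide; open, the fingers measure 117 mm over their backs; the gripper's body (75 mm by 190 mm) begins 51 mm behind the grasp point.
Start: joints at [-1.257, 0.332, -0.065, 1.46, 0.022, 1.35, -0.088], TCP at [0.207, 0.59, 0.223] pointing down, gripper open.
Joint ranges: [-2.6, 2.6], [-0.5, 2.12], [-1.47, 1.34], [0.16, 2.42], [-1.27, 4.41], [0.06, 2.06], [-2.6, 2.6]. Speed limits (rad/s): [2.22, 2.22, 2.79, 2.79, 3.14, 3.14, 3.14].

INTERFACE

Orientations are given as a unit quaternion [x, y, z, w].
In Python, from bench import r gives the robot as it stands.
- The arm moves only by the tool arm_command, never from a script. Its arguments are lists of equal length, an entry for each row: "xyz": the shift along the world's x, y, z in m, a list of three; "rot": the turn, a rotation vector about the world's x, y, z in rad, a list of three. In form: {"xyz": [[tx, ty, tz], ...], "rot": [[ax, ay, az], ...]}. A call has 1 to 20 rows; each row is the pose to reach, as a shift and turn from the pose commanded when the call began; what a row does not reach only later rows make up. A row lasts 1/12 s, in which the tool goes at most 41.7 mm and 7.16 degrees, less where a joint would pass 70% of its speed; a pose out of reach is approached as far as the arm can. A call with a gripper value outside its range is refused whole. "grip" is the opening, from 0 (shut) to 1 (fully open), set as the call begins (left out, the last holds). The fingers move at their own pace and stop on an object; "squeeze" is the grip in N (left out, the last holds). Time passes only in rows, so rows that repeat a pose let the fingers close. It gives the time, the measured TCP pose, the force, the opening and the grip force at its end, in the units of the state.
- r.read_state(): the state, without advancing time (a new reading comes with each control period).
- r.camera(name): name is "scene" or "top"; returns the picture (480x640x3 uint8, red, green, blue); there is no depth.
- r.camera_model(name): a dict with "fx", "fy", "cx", "cy" (pixels), "T" (4x4, takes a point from camera to world coordinates). Camera axes: x right, y up, looking along -z (the intrinsics and any distortion apply to the point x, -y, -z); pixel columns grow to the right and rows downward; lengths in m; the calibration is good to about 2 mm. A picture is of the moment at which its call begins. camera_model takes no time and is no camera call.
- r.close_job(): hands the job in; it is judged then, once.
Trained networks look in the newest picture that a camera, given by its name, has taken for a name from the list of things; names that differ only in an ending like _2 or _b are one class to them, and where a whole thing is asked for, a point or a joint stands for the part that bears it (a point fixed in the world has none). Each returns a list of dicts, best first, with "conf" (0 to 1); they miss things now and then, are a little off and sometimes report something else, mostly with a low value. They report only what shows in the picture. A call takes as long as a camera call.
- r.look_for(label, camera): "at" ([x, y, z] in m, in the coordinates of the camera as it stood for that picture, good to about 4 mm: the middle of the surface that is visible of it).
- r.spot_point(label, camera): "at" ([x, y, z] in m, in the coordinates of the camera as it stood for that picture, good to about 4 mm: a listed point, or the origin of a listed thing).
The state is a dict: "time": time; "joint_positions": joint angles; "joint_vel": joint speeds; "joint_torque": joint torques, N m; "ee_pos": TCP position; "eef_rot": TCP orientation; "ft_force": force on the tool from outside, world axes, zero at the start; "torque": the same for the moment, N m; "width": finger opening in m; "grip_force": force on a finger pad.
Only numpy, scipy, OpenCV 4.12 (cv2) and the standard library are available. Lean on these libraries where they do the work, as an engineer would, in place of code of your own. Each camera call takes 0.05 s, during which the arm holds its last target. There are 200 camera calls.

TASK

Open the yellow battery hatch for a battery change: with a fingertip, press the ribbed edge of the shut hatch once, far enough for its push-push latch to let go, then take the hand away upward so that the hatch pops up and stays fully open by itself. Do not touch the hatch again once it is up (a second press would latch it), and leave the blue hatch shut. Do not shift or lift either box, and leave everything else on the bench where it is.

Things in the scene. Friction and masses are not known exactly. Their poses are not given: they have to be found in the camera images.
- yellow_box: Yellow-hatched battery box, loose on the bench, grey plastic, 100 mm (x) by 96 mm (y), rim 61 mm above the bench, 0.8 to 1.7 kg; origin at the centre of its underside, x axis from the hatch's free edge towards its hinge, z up. This is the one to open.
- yellow_hatch (a joint): yellow hatch angle, rad: 0 = latched shut, top level; negative = pressed in, hard stop at -0.12; positive = open, stop at 1.2. Push-push: pressed past about -0.075 (4.6 mm down at the ribs, 4 to 6 N; stop 7.3 mm down) and let go, it springs up in about 1 s, following the hand until that is gone upward. A shorter press leaves it latched; pushing an open hatch right down latches it again
- yellow_press (a point): on the yellow hatch, middle of the black ribbed strip where it is pressed, on the top face, 61 mm from the hinge, 16 mm in from the free edge; 66 mm above the bench while shut. Ribs 44 mm long, along the hinge. The hatch is a flat yellow flap 78 (x) by 73 (y) by 6 mm; shut, it is 5 mm proud of the box's rim; its hinge lies along the box's y, 39 mm to +x of the box's centre, 63 mm up
- blue_box: Blue-hatched battery box, loose on the bench, grey plastic, 100 mm (x) by 96 mm (y), rim 61 mm above the bench, 0.8 to 1.7 kg; origin at the centre of its underside, x axis from the hatch's free edge towards its hinge, z up. To be left shut.
- blue_hatch (a joint): blue hatch angle, rad: 0 = latched shut, top level; negative = pressed in, hard stop at -0.12; positive = open, stop at 1.2. Push-push: pressed past about -0.075 (4.6 mm down at the ribs, 4 to 6 N; stop 7.3 mm down) and let go, it springs up in about 1 s, following the hand until that is gone upward. A shorter press leaves it latched; pushing an open hatch right down latches it again
- blue_press (a point): on the blue hatch, middle of the black ribbed strip where it is pressed, on the top face, 61 mm from the hinge, 16 mm in from the free edge; 66 mm above the bench while shut. Ribs 44 mm long, along the hinge. The hatch is a flat blue flap 78 (x) by 73 (y) by 6 mm; shut, it is 5 mm proud of the box's rim; its hinge lies along the box's y, 39 mm to +x of the box's centre, 63 mm up
- tape: paper tape roll standing flat, 50 mm across, 24 mm high; a bystander, origin at its underside. Leave it where it is
- red_can: red spray can, 66 mm across, 170 mm tall; a bystander, origin at its underside. Leave it where it is
- blue_can: blue spray can, 66 mm across, 160 mm tall; a bystander, origin at its underside. Leave it where it is
- cup: white empty plastic cup, 76 mm across, 85 mm tall; a bystander, origin at its underside. Leave it where it is
- driver: orange-handled screwdriver lying down, 190 mm long; a bystander, origin at its underside. Leave it where it is
- brace_bar: aluminium knee-brace hinge bar lying flat, about 170 mm long, 8 mm high; a bystander, origin at its underside. Leave it where it is

How it is judged:
By the outcome, as a careful person would: the job done as asked, in the order asked, and still so for the second after the job is handed in, with the robot touching nothing.
It also fails if it takes over 29 s, if anything falls off the work surface, if the arm or the gripper's body presses on something with over 40 N, if the wrist force passes 120 N, or if a joint passes its speed limit or range.

## Working session

There is one attempt and no reset: what is moved stays moved. The work goes in short steps, Python scripts to look and compute and a tool call to move; the robot and the scene stay as the last step left them, time stands still between calls to the robot, and variables do not carry over. Pictures are saved under pics/ and viewed, at most 10 in all, crops included, and the job is handed in when it is done.

Besides the shell and the picture viewer there is one more tool, called after "Request:" by a JSON object that holds its "method" and its "body". arm_command: Moves the arm, as the interface text tells. Its arguments: {"type":"object","properties":{"xyz":{"type":"array"},"rot":{"type":"array"},"grip":{"type":"number"},"squeeze":{"type":"number"}},"required":["xyz","rot"]}

```bash
mkdir -p pics
cat > h.py <<'E'
from bench import r
import numpy as np, cv2
def look(cam,labels,fn):
    im=r.camera(cam); cv2.imwrite(fn,im[:,:,::-1]); m=r.camera_model(cam); T=np.array(m["T"])
    for l in labels:
        for f in (r.look_for,r.spot_point):
            for d in f(l,cam)[:2]:
                print(cam,l,f.__name__,round(d["conf"],2),np.round(T[:3,:3]@d["at"]+T[:3,3],4))
    return im,m
E
python3 - <<'E'
from h import *
look("top",["yellow_press","yellow_box","blue_press","blue_box","red_can","blue_can"],"pics/top1.png")
look("scene",["yellow_press","yellow_box","blue_press"],"pics/sc1.png")
s=r.read_state();print(s["time"],s["ee_pos"],s["eef_rot"],s["ft_force"],s["width"])
print(r.camera_model("top"))
E
```

```text
top yellow_press call 0.96 [0.4823 0.2264 0.0681]
top yellow_press call 0.95 [0.4571 0.2331 0.0642]
top yellow_box call 0.62 [0.4722 0.2172 0.0657]
top yellow_box call 0.87 [4.726e-01 2.254e-01 4.000e-04]
top yellow_box call 0.69 [ 0.7313  0.048  -0.0008]
top blue_press call 0.69 [ 0.5622 -0.1396  0.0638]
top blue_press call 0.67 [ 0.5415 -0.1325  0.0649]
top blue_press call 0.24 [ 0.3351 -0.3573  0.001 ]
top blue_box call 0.67 [ 0.5594 -0.142   0.0706]
top blue_box call 0.8 [ 0.5629 -0.1449  0.0053]
top blue_box call 0.63 [ 0.7026 -0.0691  0.0064]
top red_can call 0.95 [ 0.6822 -0.0684  0.1613]
top red_can call 0.6 [0.7403 0.186  0.05  ]
top red_can call 0.9 [ 0.6993 -0.0715  0.0039]
top blue_can call 0.89 [0.7092 0.044  0.1483]
top blue_can call 0.68 [ 0.5605 -0.142   0.0712]
top blue_can call 0.66 [0.7326 0.0481 0.0013]
scene yellow_press call 0.76 [0.4756 0.2274 0.0675]
scene yellow_press call 0.78 [0.4519 0.2288 0.0686]
scene yellow_box call 0.91 [0.4893 0.2402 0.0619]
scene yellow_box call 0.72 [ 0.5629 -0.1403  0.0683]
scene yellow_box call 0.82 [4.722e-01 2.268e-01 4.000e-04]
scene blue_press call 0.7 [ 0.5653 -0.1373  0.0694]
scene blue_press call 0.82 [ 0.5381 -0.1362  0.0684]
1.0 [0.20655624 0.58991721 0.22255912] [1.67604631e-01 9.85854293e-01 3.95258603e-05 6.91056630e-06] [ 0.49762149 -0.10693768  0.83330937] 0.08716992855908091
{'fx': 462.81710832932225, 'fy': 462.81710832932225, 'cx': 319.07928344931577, 'cy': 241.21618831936146, 'T': array([[ 5.47199735e-03,  9.80892666e-01, -1.94472711e-01,
         3.82538071e-01],
       [-9.99650681e-01,  3.37137930e-04, -2.64273055e-02,
        -6.10427264e-02],
       [-2.58567860e-02,  1.94549389e-01,  9.80551866e-01,
         8.74608190e-01],
       [ 0.00000000e+00,  0.00000000e+00,  0.00000000e+00,
         1.00000000e+00]])}
```

View pics/top1.png

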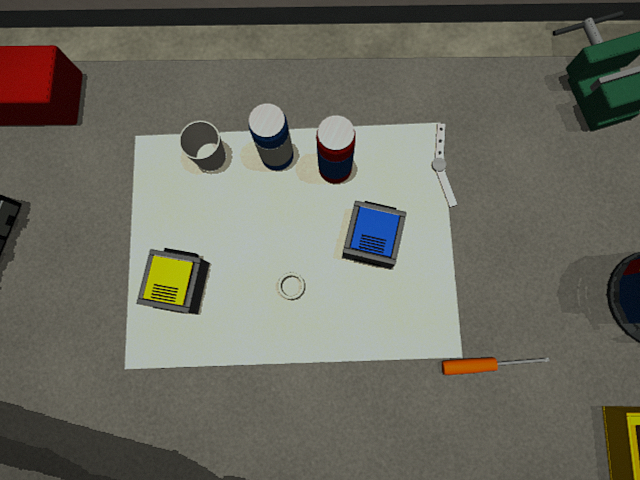

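View pics/sc1.png

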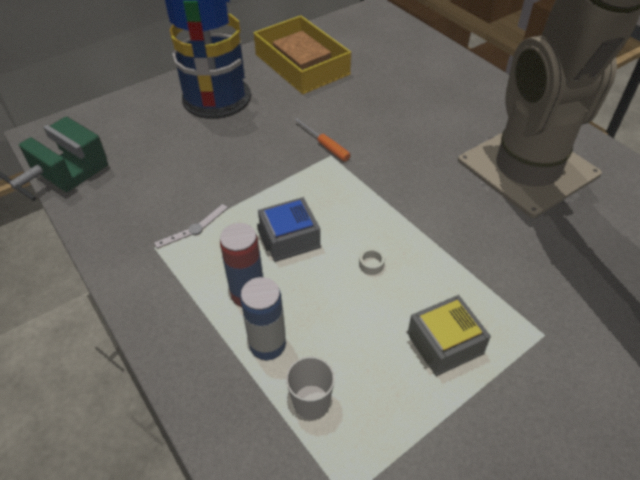

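The top view shows the yellow box with its ribs at about (166,293) and the hinge at about (173,254). The scene view agrees: the ribs face the base side and both hatches are shut. Next I'll refine the press point and yaw from the colour mask.

Run:
```python
from h import *
im=cv2.cvtColor(cv2.imread("pics/top1.png"),cv2.COLOR_BGR2HSV); m=r.camera_model("top");T=np.array(m["T"])
M=cv2.inRange(im,(22,120,80),(38,255,255)); M[:,:120]=0;M[:,230:]=0
c=max(cv2.findContours(cv2.morphologyEx(M,cv2.MORPH_CLOSE,np.ones((7,7))),0,1)[0],key=cv2.contourArea).reshape(-1,2)
def bp(p,z=.066):
    p=np.atleast_2d(p).astype(float);d=np.c_[(p[:,0]-m["cx"])/m["fx"],-(p[:,1]-m["cy"])/m["fy"],-np.ones(len(p))]@T[:3,:3].T
    return (T[:3,3]+d*((z-T[2,3])/d[:,2])[:,None])[:,:2]
w=bp(c);rect=cv2.minAreaRect((w*1000).astype(np.float32));print(rect,cv2.boxPoints(rect))
H=cv2.drawContours(np.zeros_like(M),[cv2.convexHull(c)],-1,255,-1);H=cv2.erode(H,np.ones((7,7)))
y,x=np.where((H>0)&(im[:,:,2]<110));print(len(x),bp(np.c_[x,y]).mean(0), x.mean(),y.mean())
```

```text
((473.2786560058594, 228.5867462158203), (73.3810043334961, 77.07801818847656), 80.18701171875) [[429.05023 199.00137]
 [505.00055 185.86475]
 [517.5071  258.17212]
 [441.55676 271.30875]]
157 [0.45268498 0.23311241] 164.05732484076432 291.47133757961785
```

Request:
{"method": "arm_command", "body": {"xyz": [[0.02,-0.03,0],[0.045,-0.065,0],[0.07,-0.1,0],[0.09,-0.135,0],[0.11,-0.17,0],[0.135,-0.2,0],[0.155,-0.23,0],[0.175,-0.26,0],[0.195,-0.29,0],[0.22,-0.32,0],[0.235,-0.345,-0.02],[0.245,-0.358,-0.05],[0.245,-0.358,-0.08],[0.245,-0.358,-0.11],[0.245,-0.358,-0.123],[0.245,-0.358,-0.123],[0.245,-0.358,-0.123],[0.245,-0.358,-0.123]], "rot": [[0,0,0.02],[0,0,0.04],[0,0,0.06],[0,0,0.08],[0,0,0.1],[0,0,0.12],[0,0,0.14],[0,0,0.16],[0,0,0.165],[0,0,0.165],[0,0,0.165],[0,0,0.165],[0,0,0.165],[0,0,0.165],[0,0,0.165],[0,0,0.165],[0,0,0.165],[0,0,0.165]], "grip": 0}}

```text
time: 2.5
ee_pos: [0.4523, 0.2324, 0.1009]
eef_rot: [0.086, 0.996, 0.001, 0.001]
ft_force: [-0.2, 0.7, -1.0]
width: 0.0004
grip_force: 0.0
```

Request:
{"method": "arm_command", "body": {"xyz": [[0,0,-0.01],[0,0,-0.02],[0,0,-0.027],[0,0,-0.031],[0,0,-0.033],[0,0,-0.035],[0,0,-0.035],[0,0,-0.035]], "rot": [[0,0,0],[0,0,0],[0,0,0],[0,0,0],[0,0,0],[0,0,0],[0,0,0],[0,0,0]]}}

```text
time: 3.17
ee_pos: [0.4515, 0.2319, 0.0648]
eef_rot: [0.086, 0.996, 0.0, -0.0]
ft_force: [-1.7, -2.2, 3.7]
width: 0.0004
grip_force: 1.8
```

Request:
{"method": "arm_command", "body": {"xyz": [[0,0,-0.0015],[0,0,-0.003],[0,0,-0.004],[0,0,-0.005],[0,0,-0.005],[0,0,-0.005]], "rot": [[0,0,0],[0,0,0],[0,0,0],[0,0,0],[0,0,0],[0,0,0]]}}

```text
time: 3.67
ee_pos: [0.4519, 0.232, 0.0598]
eef_rot: [0.086, 0.996, 0.0, 0.0]
ft_force: [-1.6, -0.8, 5.5]
width: 0.0008
grip_force: 2.7
```

Request:
{"method": "arm_command", "body": {"xyz": [[0,0,-0.0007],[0,0,-0.0007],[0,0,0.005],[0,0,0.02],[0,0,0.045],[0,0,0.075],[0,0,0.105],[0,0,0.135],[0,0,0.165],[0,0,0.19],[0,0,0.21],[0,0,0.22],[0,0,0.22],[0,0,0.22],[0,0,0.22],[0,0,0.22],[0,0,0.22],[0,0,0.22],[0,0,0.22],[0,0,0.22]], "rot": [[0,0,0],[0,0,0],[0,0,0],[0,0,0],[0,0,0],[0,0,0],[0,0,0],[0,0,0],[0,0,0],[0,0,0],[0,0,0],[0,0,0],[0,0,0],[0,0,0],[0,0,0],[0,0,0],[0,0,0],[0,0,0],[0,0,0],[0,0,0]]}}

```text
time: 5.33
ee_pos: [0.4515, 0.2319, 0.2794]
eef_rot: [0.086, 0.996, -0.0, -0.0]
ft_force: [0.3, -0.8, -0.4]
width: 0.0004
grip_force: 0.0
```

Run:
```python
from h import *
look("scene",["yellow_press","yellow_box"],"pics/sc2.png")
s=r.read_state();print(s["time"],s["ee_pos"],s["ft_force"])
```

```text
scene yellow_press call 0.97 [0.4999 0.2257 0.1054]
scene yellow_press call 0.24 [ 0.7107 -0.2739  0.0051]
scene yellow_press call 0.88 [0.4898 0.2242 0.1215]
scene yellow_box call 0.94 [0.4987 0.2429 0.0606]
scene yellow_box call 0.8 [ 4.768e-01  2.288e-01 -1.000e-04]
scene yellow_box call 0.19 [ 0.5409 -0.1346  0.0677]
5.5833 [0.45153206 0.23191285 0.27959328] [ 1.08220792 -0.05447122 -0.11969496]
```

View pics/sc2.png

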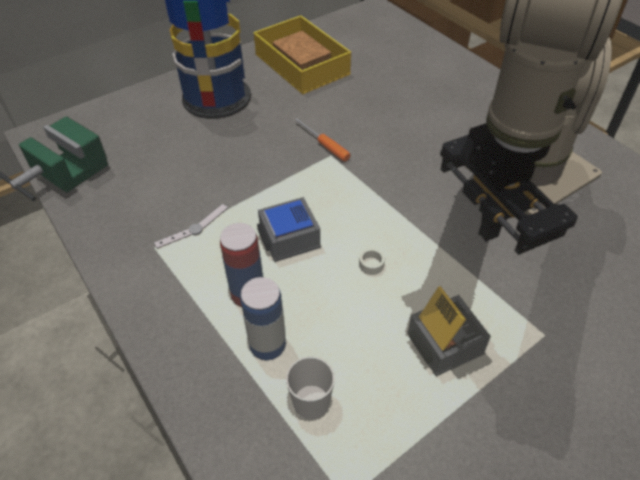

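The hatch stands open at about (443,318). Its ribs are 0.12 m up, which matches the 1.2 rad stop. The box hasn't moved, and the blue hatch at (290,217) is still shut.

```bash
python3 -c "
from bench import r
print(r.close_job())"
```

```text
the job is handed in; nothing more can be done
None
```

The yellow hatch popped fully open after one press and the hand is clear above it; in the final picture the blue hatch is shut and nothing else has visibly moved, and the job is handed in at about 5.6 s.

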